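Square the base plates and hold the drying box's lid at its mark

ROBOT

A 6-joint arm with a two-finger parallel gripper is mounted at the origin on a cart in front of the work surface, level with it; the furniture and walls round the work are solid. World frame = base frame: x ahead of the robot, y to its left, z up, the work surface at z = 0. Lengths are in m, angles in rad, forces in N, time in s.
With the tool pointing down it reaches from about 0.25 to 0.725 m from the base axis. Payload 4 kg.
Tool frame: the origin (TCP) lies midway between the tips of the shut fingers; the grasp point (between the pads) lies 19 mm behind it; z points along the fingers, y is the line along which they close (so a half turn about z gives the same grasp; the last joint's range is limited). The gripper opens to 85 mm and grips with 20 to 120 N. Pads are 22 mm wide; open, the fingers measure 114 mm over their backs; the gripper's body (76 mm by 85 mm) begins 54 mm behind the grasp point. The pads swing forward as they close: fully open they stand 13 mm farther back than shut.
Start: joints at [1.237, 0.241, 0.005, 1.335, 0, 1.571], TCP at [0.164, 0.472, 0.231] pointing down, gripper open.
Joint ranges: [-2.72, 2.72], [-1.05, 1.87], [-1.09, 1.28], [-1.99, 2.15], [-1.42, 1.44], [-3.14, 3.14]. Speed limits (rad/s): [2.79, 2.79, 3.14, 3.14, 3.14, 3.14].

INTERFACE

Orientations are given as a unit quaternion [x, y, z, w].
In Python, from workcell import get_obs, camera, job_done, silhouettes gives the robot as it stands. The module is installed in compiled form; this text tells all that it offers.
- The arm moves only by the tool drive_tool, never from a script. Its argument "increments" is a list of rows, each a list of 3 entries, a list of its own where there are three numbers: the shift along the world's x, y, z in mm, then the turn, a rotation vector about the world's x, y, z in degrees, then the opening, from 0 (shut) to 1 (fully open). A call has 1 to 8 rows; each row shifts and turns the commanded pose from where the row before left it; what a row does not reach is not made up. A row lasts 1/12 s, in which the tool goes at most 41.7 mm and 7.16 degrees, less where a joint would pass 70% of its speed; a pose out of reach is approached as far as the arm can. A call is refused whole if a number of a shift passes 41.7 or a number of a turn 7.16, either way. A call with a gripper value outside its range is refused whole. The fingers move at their own pace and stop on an object; the grip force is fixed at half the most. Time passes only in rows, so rows that do not move let the fingers close. It gives the time, the measured TCP pose, the force, the opening and the grip force at its end, in the units of the state.
- get_obs(): the state, without advancing time (a new reading comes with each control period).
- camera(name): name is "scene" or "top" or "wrist"; returns a dict with "image" (420x560x3 uint8, red, green, blue), "K" (3x3 intrinsics, pixels), "view" (4x4, takes a point from world to camera coordinates). Camera axes: x right, y down, z forward; pixel columns grow to the right and rows downward; lengths in m; the calibration is good to about 2 mm. A picture is of the moment at which its call begins. There is no depth.
- job_done(): hands the job in; it is judged then, once.
Trained networks look in a picture, given as the dict that the camera call returned (one of the last four; its "shot" number tells which), for a name from the list of things; names that differ only in an ending like _2 or _b are one class to them, and where a whole thing is asked for, a point or a joint stands for the part that bears it (a point fixed in the world has none). Each returns a list of dicts, best first, with "conf" (0 to 1); they miss things now and then, are a little off and sometimes report something else, mostly with a low value. They report only what shows in the picture. A call takes as long as a camera call. They do not tell look-alikes from the thing itself.
- silhouettes(query, picture): "region" (420x560 bool, what is visible of it) and "bbox" ([left, top, right, bottom] in pixels, round what is visible of it).
The state is a dict: "clock": time; "joint_pos": joint angles; "joint_vel": joint speeds; "tau": joint torques, N m; "eef_pos": TCP position; "tool_rot": TCP orientation; "ft_force": force on the tool from outside, world axes, zero at the start; "ft_torque": the same for the moment, N m; "grip_width": finger opening in m; "grasp_force": force on a finger pad.
Only numpy, scipy, OpenCV 4.12 (cv2) and the standard library are available. Lean on these libraries where they do the work, as an engineer would, in place of code of your own. Each camera call takes 0.05 s, during which the arm holds its last target. There are 200 camera calls.

TASK

A mate is about to load the stack of four small plywood base plates on the little wooden block into the drying box: first tap the stack square where it lies so that all the edges line up, and let go of it. Then lift the box's sprung lid by its bar until the pointer on the lid's side is level with the tip of the clip on the quadrant, and finish while still holding the lid there, as it springs shut if let go. Leave the clip as it is set, and the squared stack and the other things where they are.

Things in the scene. Friction and masses are not known exactly. Their poses are not given: they have to be found in the camera images.
- block: small dark wooden block under the stack, fixed to the worktop, 44 (x) x 30 (y) x 18 mm high, so that fingers reach past the plates' edges; origin at the centre of its underside
- plate_1: lowest plate of the stack, lying on the block and overhanging it on all sides: loose smooth, slippery varnished plywood base plate (friction coefficient about 0.3), 60 x 44 x 5 mm (x long, y short); origin at the centre of its underside. The stack of four is 20 mm high; the others lie on this one, each shifted up to 9 mm and turned up to 0.15 rad from it
- plate_2: second plate from below: loose smooth, slippery varnished plywood base plate (friction coefficient about 0.3), 60 x 44 x 5 mm (x long, y short); origin at the centre of its underside
- plate_3: third plate from below: loose smooth, slippery varnished plywood base plate (friction coefficient about 0.3), 60 x 44 x 5 mm (x long, y short); origin at the centre of its underside
- plate_4: top plate: loose smooth, slippery varnished plywood base plate (friction coefficient about 0.3), 60 x 44 x 5 mm (x long, y short); origin at the centre of its underside
- drying_box: grey drying box, fixed to the worktop, 140 mm deep (x) x 200 mm wide (y) x 75 mm high; its front faces its own -x (towards the robot, give or take the yaw), its lid is hinged along the far top edge. On its left-hand side (its own +y, 111 mm from the middle) an upright aluminium quadrant rises to 195 mm above the worktop. Origin: centre of the underside
- lid (a joint): angle of the lid, rad: 0 shut, grows as the front edge is lifted, turning about the box's own +y axis (up to 1.2). The lid weighs 0.25 kg and a spring of 1.1 N m/rad, already wound 0.35 rad when shut, pulls it shut: at the marked angles 7 to 12 N at the bar, along its arc, hold it
- lid_hinge (a point): middle of the lid's hinge line, 70 mm behind the box's middle and 78 mm above the worktop; the axis is the box's y
- lid_bar (a point): middle of the lid's lifting bar: round steel bar of 12 mm diameter along the box's y, 70 mm free between its two posts, 125 mm in front of the hinge line and 38 mm above it when the lid is shut (116 mm above the worktop, its underside 28 mm above the lid's top). It can be pinched from above and turns between the fingers as the lid swings
- pointer_tip (a point): tip of the dark pointer on the lid's left-hand side, 126 mm from the hinge line, in the plane of the quadrant
- marker (a joint): where the clip is set on the quadrant: the lid angle wanted, rad (0.35 to 0.85). It is clamped by friction
- marker_tip (a point): inner tip of the clip (a dark 20 x 12 x 11 mm block with a steel thumbscrew), 126 mm from the hinge line: the pointer's tip coincides with it when the lid is at the marked angle
- by_pot_4: bystander, leave alone: low dark round paint pot, 33 mm across, 34 mm high; origin at the centre of its underside
- by_pot_5: bystander, leave alone: second such paint pot; origin at the centre of its underside
- by_figure_serpent_b: bystander, leave alone: small figure on a square base, 34 x 46 x 59 mm; origin at the centre of its underside
- by_bottle_side_3: bystander, leave alone: paint dropper bottle, 25 mm across, 71 mm high; origin at the centre of its underside
- by_basing_tub: bystander, leave alone: round white tub, 78 mm across, 42 mm high; origin at the centre of its underside
- by_tweezers: bystander, leave alone: steel tweezers, 129 mm long, lying flat; origin at the centre of its underside
There are look-alikes about, which are no part of the job. What is shaped like the plate_4 but blue is not meant.

How it is judged:
By the outcome, as a careful person would: the job done as asked, in the order asked, and still so for the second after the job is handed in, while the arm keeps its last pose, push and grip.
It also fails if it takes over 64 s, if anything falls off the work surface, if the arm or the gripper's body presses on something with over 40 N, if the wrist force passes 120 N, or if a joint passes its speed limit or range.

## Working session

There is one attempt and no reset: what is moved stays moved. The work goes in short steps, Python scripts to look and compute and a tool call to move; the robot and the scene stay as the last step left them, time stands still between calls to the robot, and variables do not carry over. Pictures are saved under pics/ and viewed, at most 10 in all, crops included, and the job is handed in when it is done.

Besides the shell and the picture viewer there is one more tool, called after ">>>" as a command line: name --argument value ..., lists and objects as JSON in quotes. drive_tool: Moves the arm, as the interface text tells. Its arguments: {"type":"object","properties":{"increments":{"type":"array"}},"required":["increments"]}

```bash
mkdir -p pics; cat > h.py <<'E'
import numpy as np, cv2
from workcell import get_obs, camera, job_done, silhouettes
def save(p,n,crop=None,s=1):
    im=p["image"][:,:,::-1]
    if crop: l,t,r,b=crop; im=im[t:b,l:r]
    if s!=1: im=cv2.resize(im,None,fx=s,fy=s,interpolation=cv2.INTER_CUBIC)
    cv2.imwrite("pics/"+n,im)
def ray(p,u,v):
    V=np.array(p["view"]);R=V[:3,:3];t=V[:3,3]
    d=R.T@np.linalg.inv(p["K"])@np.array([u,v,1.]);return -R.T@t,d
def atz(p,u,v,z):
    c,d=ray(p,u,v);return c+d*(z-c[2])/d[2]
def proj(p,P):
    V=np.array(p["view"]);c=(V[:3,:3]@np.atleast_2d(P).T).T+V[:3,3]
    q=(np.array(p["K"])@c.T).T;return q[:,:2]/q[:,2:]
E
python3 - <<'E'
from h import *
a=camera("scene");b=camera("top")
im=np.hstack([a["image"],b["image"]])
save(a,"s0.png",s=1.4);save(b,"t0.png",s=1.4)
for p,n in((a,"scene"),(b,"top")):
    for q in("plate_1","block","drying_box","lid","marker","pointer_tip","lid_bar"):
        print(n,q,[(round(d["conf"],2),[int(x) for x in d["bbox"]]) for d in silhouettes(q,p)[:5]])
    V=np.array(p["view"]);print((-V[:3,:3].T@V[:3,3]).round(3))
o=get_obs();print(o)
E
```

```text
scene plate_1 [(0.76, [280, 302, 321, 327]), (0.68, [278, 301, 301, 319]), (0.68, [262, 256, 291, 275]), (0.64, [298, 300, 328, 326])]
scene block [(0.56, [294, 325, 317, 335]), (0.48, [197, 174, 284, 226])]
scene drying_box [(0.76, [193, 128, 285, 251])]
scene lid [(0.81, [198, 173, 284, 226])]
scene marker [(0.5, [198, 153, 203, 160])]
scene pointer_tip [(0.59, [195, 171, 283, 221])]
scene lid_bar [(0.62, [197, 172, 282, 224])]
[ 0.044 -0.608  0.657]
top plate_1 [(0.94, [389, 226, 412, 257]), (0.65, [381, 227, 392, 256]), (0.61, [298, 201, 330, 235]), (0.53, [388, 218, 408, 228]), (0.49, [171, 168, 278, 249])]
top block [(0.75, [171, 169, 277, 248])]
top drying_box [(0.75, [153, 163, 279, 251])]
top lid [(0.9, [167, 170, 276, 249]), (0.47, [345, 176, 361, 195])]
top marker [(0.6, [155, 220, 165, 230])]
top pointer_tip [(0.8, [171, 173, 276, 249])]
top lid_bar [(0.7, [171, 170, 278, 249])]
[0.36  0.258 1.103]
{'clock': 0.8, 'joint_pos': array([ 1.23698322e+00,  2.40578910e-01,  5.03898563e-03,  1.33518884e+00,
       -1.90631374e-05,  1.57081244e+00]), 'joint_vel': array([-0.00125275, -0.00074068, -0.00080067, -0.00113316,  0.00037953,
        0.00068766]), 'tau': array([ 1.62335942e-03, -3.72149849e+01,  2.52679789e+01,  8.25325733e-04,
        2.08842757e-04,  6.86172186e-08]), 'eef_pos': array([0.16383709, 0.47241999, 0.23133192]), 'tool_rot': array([1.66140637e-01, 9.86102067e-01, 3.17274361e-05, 1.50108607e-05]), 'ft_force': array([-0.24518916, -0.59906811, -0.7103329 ]), 'ft_torque': array([0.03672011, 0.00677297, 0.02304826]), 'grasp_force': 0.0, 'grip_width': 0.08574847280668527}
```

View pics/s0.png

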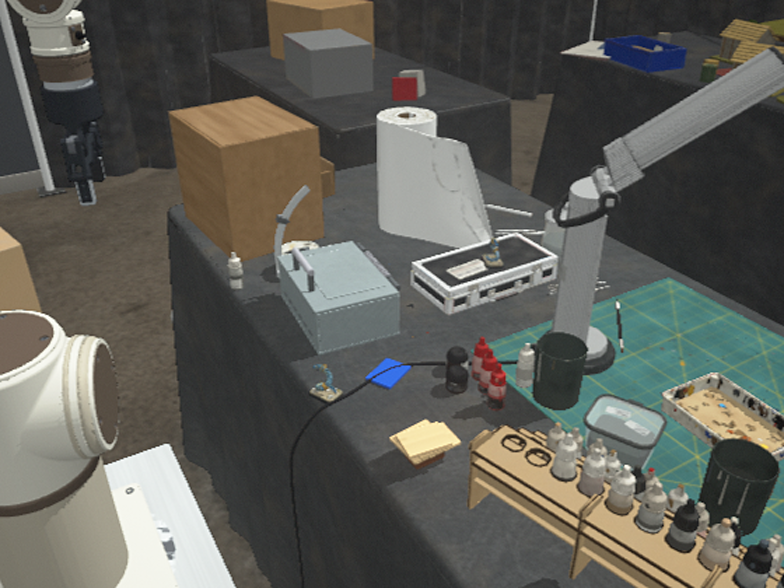

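View pics/t0.png

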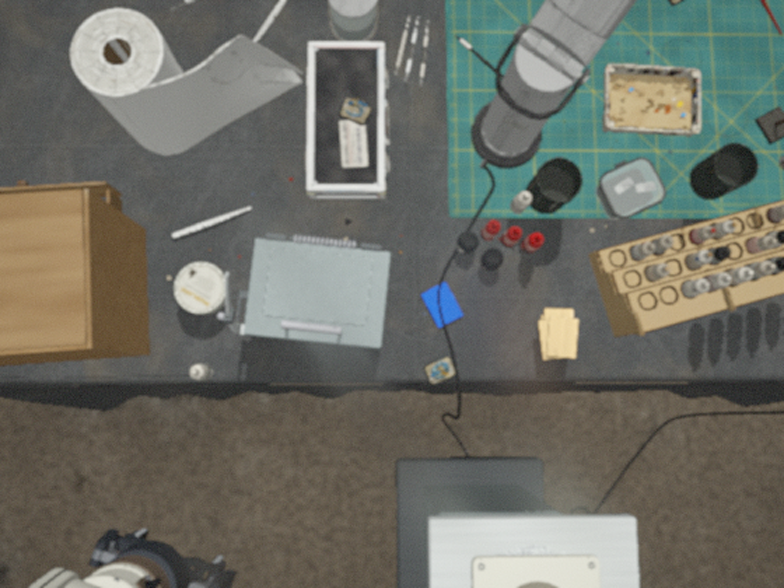

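The scene view shows the stack at about (303,313) beside the blue look-alike at (278,267), with the box at (225,207). In the top view the stack is at about (400,240). Next I'll get the coordinates and take enlarged crops.

```bash
python3 - <<'E'
from h import *
a=camera("scene");b=camera("top")
for n,(u,v,z) in dict(stack=(400,240,.038),bl=(176,242,.08),br=(272,248,.08),tr=(279,178,.08),tl=(184,170,.08),barL=(201,231,.116),barR=(243,236,.116),pot5=(352,185,.034),pot4=(334,173,.034),fig=(314,264,.03),rack=(455,238,.06),rackL=(425,185,.06),edge=(400,273,0)).items(): print(n,atz(b,u,v,z)[:2].round(3))
print("stack scene",atz(a,303,313,.038).round(3))
A=cv2.resize(a["image"][130:240,170:300],(600,508),interpolation=3)
print(a["K"],b["K"])
T=cv2.resize(b["image"][205:275,370:440],(508,508),interpolation=3)
h=np.vstack([np.hstack([cv2.resize(a["image"][120:240,180:300],(400,400),interpolation=3),cv2.resize(b["image"][205:275,365:435],(400,400),interpolation=3)])])
cv2.imwrite("pics/c1.png",h[:,:,::-1])
E
```

```text
stack [ 0.427 -0.041]
bl [0.422 0.427]
br [0.409 0.233]
tr [0.553 0.218]
tl [0.57  0.414]
barL [0.441 0.373]
barR [0.431 0.291]
pot5 [0.547 0.058]
pot4 [0.573 0.097]
fig [0.377 0.143]
rack [ 0.429 -0.151]
rackL [ 0.542 -0.092]
edge [ 0.357 -0.049]
stack scene [ 0.423 -0.049  0.038]
[[508.0903428    0.         271.91120257]
 [  0.         508.0903428  207.70603285]
 [  0.           0.           1.        ]] [[503.26808921   0.         274.87846499]
 [  0.         503.26808921 209.39083479]
 [  0.           0.           1.        ]]
```

View pics/c1.png

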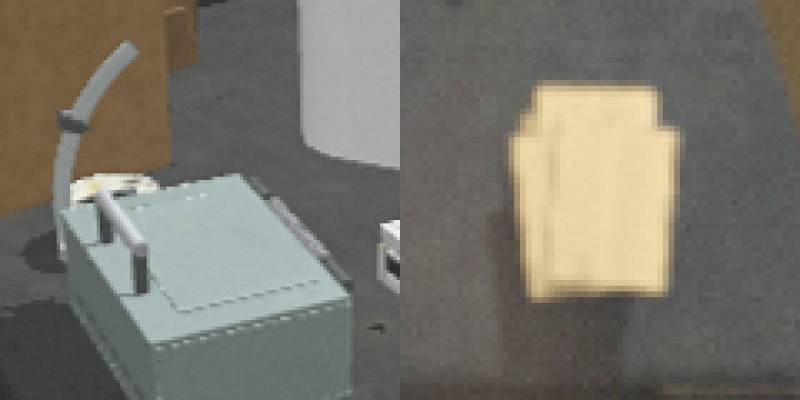

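The crops show the clip on the arc at scene pixel ≈(202,157) and the lid shut. The stack centre is at top pixel ≈(399,238), with yaw near 0. I'll move above the stack to use the wrist camera.

>>> drive_tool --increments '[[[18.8,-36.6,0],[0,0,2],1],[[18.8,-36.6,0],[0,0,3],1],[[18.8,-36.6,0],[0,0,3],1],[[18.8,-36.6,0],[0,0,3],1],[[18.8,-36.6,0],[0,0,3],1],[[18.8,-36.6,0],[0,0,3],1],[[18.8,-36.6,0],[0,0,2],1],[[18.8,-36.6,0],[0,0,0],1]]'

```text
clock: 1.57
eef_pos: [0.3146, 0.1779, 0.2316]
tool_rot: [0.0, 1.0, 0.0, 0.001]
ft_force: [0.5, -0.6, 0.1]
grip_width: 0.0849
grasp_force: 0.0
```

>>> drive_tool --increments '[[[18.8,-36.6,0],[0,0,0],1],[[18.8,-36.6,0],[0,0,0],1],[[18.8,-36.6,0],[0,0,0],1],[[18.8,-36.6,0],[0,0,0],1],[[18.8,-36.6,0],[0,0,0],1],[[18.8,-36.6,0],[0,0,0],1],[[0,0,0],[0,0,0],1]]'

```text
clock: 2.15
eef_pos: [0.43, -0.0458, 0.2313]
tool_rot: [0.005, 1.0, -0.001, 0.001]
ft_force: [0.8, 0.1, -0.0]
grip_width: 0.0854
grasp_force: 0.0
```

```bash
python3 - <<'E'
from h import *
p=camera("wrist");o=get_obs();print(o["clock"],o["eef_pos"],o["tool_rot"],o["joint_pos"].round(2))
V=np.array(p["view"]);print((-V[:3,:3].T@V[:3,3]).round(3))
print([(d["conf"],d["bbox"]) for q in("plate_4","block") for d in silhouettes(q,p)])
c=proj(p,[[.427,-.041,.038]]);print(c)
save(p,"w1.png",s=1.4)
E
```

```text
2.2 [ 0.42821853 -0.0431255   0.23110797] [ 4.54663468e-03  9.99989627e-01 -1.78082582e-04  2.07790243e-04] [-0.1   0.1  -0.16  1.3  -0.   -0.09]
[ 0.347 -0.044  0.374]
[(0.95, [398.8, 185.9, 441.0, 238.5]), (0.74, [289.6, 151.9, 312.4, 200.0]), (0.63, [269.2, 197.9, 306.4, 214.5]), (0.61, [266.0, 150.9, 308.2, 206.6]), (0.47, [415.6, 114.8, 466.9, 150.0])]
[[287.78707452 181.5215798 ]]
```

View pics/w1.png

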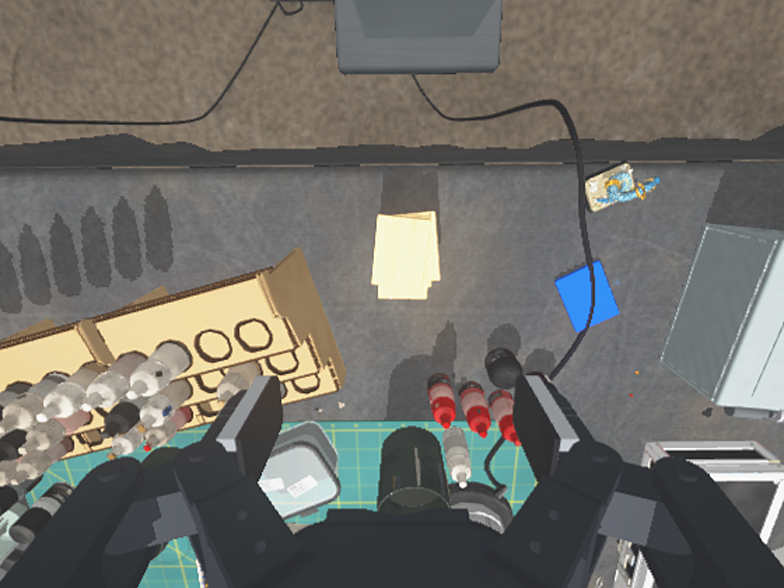

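The wrist view shows the stack at ≈(289,182) against a predicted (288,181.5), so the centre of about (0.427,-0.042) holds. I'll check the block's position before going down.

```bash
python3 - <<'E'
from h import *
from itertools import product
a=camera("scene");b=camera("top");p=camera("wrist")
def box(c,s,z): return [[c[0]+i*s[0]/2,c[1]+j*s[1]/2,zz] for i,j,zz in product((-1,1),(-1,1),z)]
def bb(q): return np.r_[q.min(0),q.max(0)].round(1)
C=(.427,-.042)
print("pred block scene",bb(proj(a,box(C,(.044,.03),(0,.018)))),[ (d["conf"],d["bbox"]) for d in silhouettes("block",a)])
for n,q in(("scene",a),("top",b),("wrist",p)):
    hsv=cv2.cvtColor(q["image"],cv2.COLOR_RGB2HSV)
    m=((hsv[...,2]>170)&(hsv[...,0]<32)&(hsv[...,1]>50)).astype(np.uint8)
    c=proj(q,[[*C,.03]])[0]; l=cv2.connectedComponents(m)[1]; k=l[int(c[1]),int(c[0])]
    ys,xs=np.where(l==k);print(n,k,(xs.min(),ys.min(),xs.max()+1,ys.max()+1),(xs.mean(),ys.mean()),"pred",bb(proj(q,box(C,(.06,.044),(.018,.038)))))
f=lambda q,s=40: cv2.resize(q["image"][int(proj(q,[[*C,.03]])[0][1])-s:,int(proj(q,[[*C,.03]])[0][0])-s:][:2*s,:2*s],(400,400),interpolation=3)
cv2.imwrite("pics/c2.png",np.hstack([f(a,35),f(p)])[:,:,::-1])
E
```

```text
pred block scene [287.5 309.3 317.3 335.6] [(0.63, [296.5, 326.1, 316.5, 337.4]), (0.34, [277.0, 301.7, 303.7, 322.6])]
scene 30 (np.int64(278), np.int64(300), np.int64(329), np.int64(331)) (np.float64(303.5925925925926), np.float64(313.88327721661057)) pred [281.8 297.3 323.7 332.3]
top 55 (np.int64(384), np.int64(220), np.int64(413), np.int64(257)) (np.float64(396.53179190751445), np.float64(240.65028901734104)) pred [387.5 225.9 411.3 254.4]
wrist 0 (np.int64(0), np.int64(0), np.int64(560), np.int64(420)) (np.float64(285.3154142547676), np.float64(207.8640399161902)) pred [261.5 157.1 299.6 209.1]
```

View pics/c2.png

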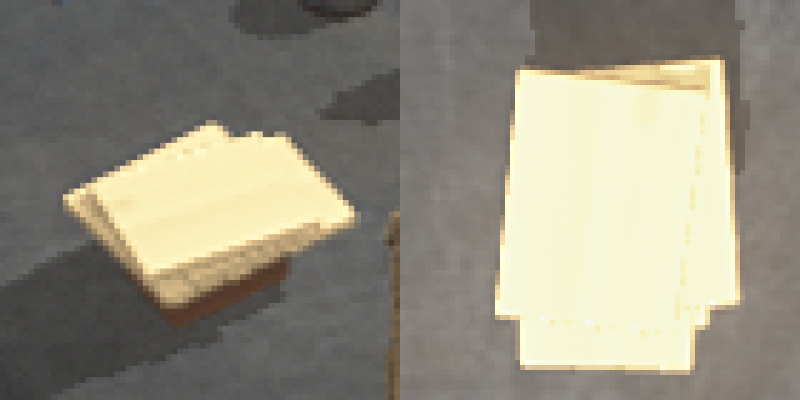

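The wrist crop shows the stack about 2–3 mm towards +x, with fingers' clearance fine and the block under it as predicted. I'll go down and squeeze along y in small steps.

>>> drive_tool --increments '[[[2,0,-37.5],[0,0,0],1],[[0,0,-37.5],[0,0,0],1],[[0,0,-37.5],[0,0,0],1],[[0,0,-37.5],[0,0,0],1],[[0,0,-37.5],[0,0,0],1],[[0,0,-37.5],[0,0,0],1],[[0,0,0],[0,0,0],0.85],[[0,0,0],[0,0,0],0.8]]'

```text
clock: 3.17
eef_pos: [0.4267, -0.0388, 0.0053]
tool_rot: [0.0, 1.0, 0.0, -0.003]
ft_force: [-0.1, 0.3, -0.2]
grip_width: 0.0684
grasp_force: 0.0
```

>>> drive_tool --increments '[[[0,0,0],[0,0,0],0.74],[[0,0,0],[0,0,0],0.7],[[0,0,0],[0,0,0],0.66],[[0,0,0],[0,0,0],0.62],[[0,0,0],[0,0,0],0.6],[[0,0,0],[0,0,0],0.58],[[0,0,0],[0,0,0],0.56],[[0,0,0],[0,0,0],0.54]]'

```text
clock: 3.83
eef_pos: [0.4292, -0.04, 0.0065]
tool_rot: [0.001, 1.0, 0.0, 0.0]
ft_force: [0.4, 0.4, 0.4]
grip_width: 0.0461
grasp_force: 0.7
```

>>> drive_tool --increments '[[[0,0,0],[0,0,0],0.52],[[0,0,0],[0,0,0],0.5],[[0,0,0],[0,0,0],0.48],[[0,0,0],[0,0,0],0.48],[[0,0,0],[0,0,0],0.46],[[0,0,0],[0,0,0],0.46]]'

```text
clock: 4.33
eef_pos: [0.4292, -0.0399, 0.0066]
tool_rot: [0.001, 1.0, 0.0, 0.0]
ft_force: [-1.2, 1.1, 4.7]
grip_width: 0.0428
grasp_force: 60.8
```

Squeezed along y: width 42.8 mm at 60 N, so the sides are flush. Next I'll open, lift, turn by 90° and squeeze along x.

>>> drive_tool --increments '[[[0,0,0],[0,0,0],0.6],[[0,0,0],[0,0,0],0.85],[[0,0,0],[0,0,0],1],[[0,0,25],[0,0,0],1],[[0,0,35],[0,0,0],1],[[0,0,0],[0,0,7],1],[[0,0,0],[0,0,7],1],[[0,0,0],[0,0,7],1]]'

```text
clock: 5.0
eef_pos: [0.4295, -0.0401, 0.0669]
tool_rot: [-0.184, 0.983, -0.0, 0.001]
ft_force: [0.3, 0.8, -0.1]
grip_width: 0.0855
grasp_force: 0.0
```

>>> drive_tool --increments '[[[0,0,0],[0,0,7],1],[[0,0,0],[0,0,7],1],[[0,0,0],[0,0,7],1],[[0,0,0],[0,0,7],1],[[0,0,0],[0,0,7],1],[[0,0,0],[0,0,7],1],[[0,0,0],[0,0,7],1],[[0,0,0],[0,0,7],1],[[0,0,0],[0,0,7],1]]'

```text
invalid input at $.increments: expected 1 to 8 rows
```

>>> drive_tool --increments '[[[0,0,0],[0,0,6],1],[[0,0,0],[0,0,0],1]]'

```text
clock: 5.17
eef_pos: [0.4288, -0.04, 0.0662]
tool_rot: [-0.233, 0.972, -0.0, -0.0]
ft_force: [-0.3, -0.5, -0.1]
grip_width: 0.0855
grasp_force: 0.0
```

```bash
python3 - <<'E'
from h import *
a=camera("scene");o=get_obs();print(o["clock"],o["eef_pos"],o["tool_rot"],o["joint_pos"].round(2))
c=proj(a,[[.429,-.04,.03]])[0].astype(int);save(a,"s2.png",(c[0]-55,c[1]-45,c[0]+55,c[1]+40),6)
E
```

```text
5.2167 [ 0.42878698 -0.04003774  0.06610042] [-2.31287299e-01  9.72885458e-01  1.58964035e-05 -2.64599267e-04] [-0.09  0.26 -0.44  0.87 -0.   -0.56]
```

View pics/s2.png

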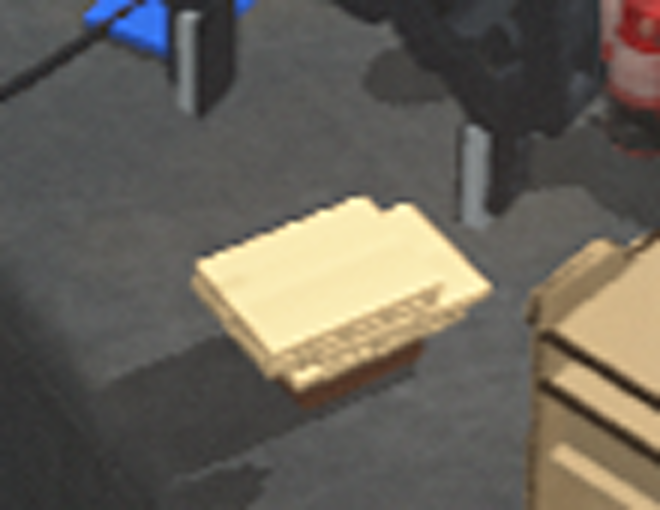

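The stack shows mostly x steps, with a possible step at the lowest plate. The second turning call was refused for having 9 rows, so 63° remain. I'll turn on and squeeze along x, slightly lower.

>>> drive_tool --increments '[[[0,0,0],[0,0,7],1],[[0,0,0],[0,0,7],1],[[0,0,0],[0,0,7],1],[[0,0,0],[0,0,7],1],[[0,0,0],[0,0,7],1],[[0,0,0],[0,0,7],1],[[0,0,0],[0,0,7],1],[[0,0,0],[0,0,7],1]]'

```text
clock: 5.88
eef_pos: [0.4288, -0.04, 0.0661]
tool_rot: [-0.663, 0.749, 0.0, -0.0]
ft_force: [-0.2, -0.4, 0.9]
grip_width: 0.0854
grasp_force: 0.0
```

>>> drive_tool --increments '[[[0,0,0],[0,0,7],1],[[0,0,-31],[0,0,0],1],[[0,0,-31],[0,0,0],1],[[0,0,0],[0,0,0],1],[[0,0,0],[0,0,0],0.94],[[0,0,0],[0,0,0],0.9],[[0,0,0],[0,0,0],0.87],[[0,0,0],[0,0,0],0.84]]'

```text
clock: 6.55
eef_pos: [0.4305, -0.0402, 0.0058]
tool_rot: [-0.706, 0.708, -0.001, 0.001]
ft_force: [-0.0, 0.3, 1.2]
grip_width: 0.0714
grasp_force: 0.0
```

>>> drive_tool --increments '[[[0,0,0],[0,0,0],0.81],[[0,0,0],[0,0,0],0.78],[[0,0,0],[0,0,0],0.76],[[0,0,0],[0,0,0],0.74],[[0,0,0],[0,0,0],0.72],[[0,0,0],[0,0,0],0.7],[[0,0,0],[0,0,0],0.68],[[0,0,0],[0,0,0],0.66]]'

```text
clock: 7.22
eef_pos: [0.4292, -0.04, 0.0047]
tool_rot: [-0.706, 0.708, -0.0, 0.0]
ft_force: [-0.8, -1.0, 5.7]
grip_width: 0.0594
grasp_force: 63.3
```

>>> drive_tool --increments '[[[0,0,0],[0,0,0],0.65],[[0,0,0],[0,0,0],0.65],[[0,0,0],[0,0,0],0.75],[[0,0,0],[0,0,0],0.9],[[0,0,0],[0,0,0],1],[[0,0,0],[0,0,0],1],[[0,0,31],[0,0,0],1],[[0,0,31],[0,0,0],1]]'

```text
clock: 7.88
eef_pos: [0.4265, -0.0398, 0.0652]
tool_rot: [-0.706, 0.708, 0.002, -0.002]
ft_force: [1.1, -0.0, -1.1]
grip_width: 0.0853
grasp_force: 0.0
```

```bash
python3 - <<'E'
from h import *
a=camera("scene");w=camera("wrist");o=get_obs();print(o["clock"],o["eef_pos"],o["tool_rot"],o["joint_pos"].round(2))
def cr(q,s):
    c=proj(q,[[.429,-.04,.03]])[0].astype(int);print(c);return cv2.resize(q["image"][c[1]-s:c[1]+s,c[0]-s:c[0]+s],(400,400),interpolation=3)
cv2.imwrite("pics/c3.png",np.hstack([cr(a,32),cr(w,60)])[:,:,::-1])
E
```

```text
7.9833 [ 0.43261114 -0.04034941  0.07011472] [-0.70633135  0.70786944 -0.00317237  0.00260896] [-0.09  0.25 -0.44  0.87 -0.   -1.66]
[302 312]
[289 238]
```

View pics/c3.png

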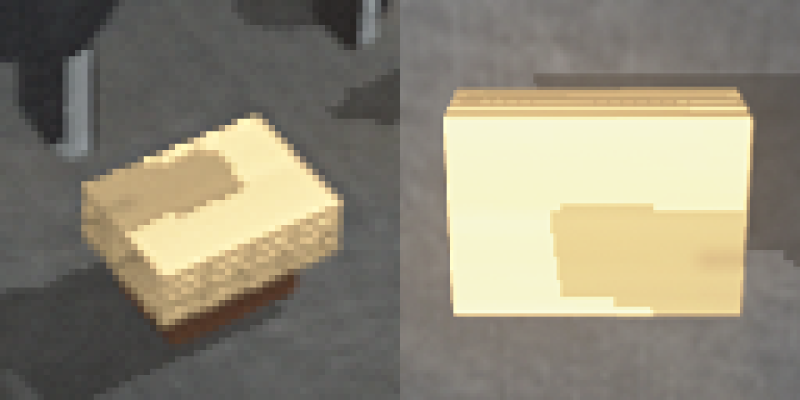

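The stack looks square in both views (centre ≈(302,312) scene, edges parallel). I'll do one confirming squeeze along y.

>>> drive_tool --increments '[[[0,0,0],[0,0,-7],1],[[0,0,0],[0,0,-7],1],[[0,0,0],[0,0,-7],1],[[0,0,0],[0,0,-7],1],[[0,0,0],[0,0,-7],1],[[0,0,0],[0,0,-7],1],[[0,0,0],[0,0,-7],1],[[0,0,0],[0,0,-7],1]]'

```text
clock: 8.65
eef_pos: [0.4285, -0.0399, 0.0656]
tool_rot: [-0.288, 0.958, 0.0, -0.0]
ft_force: [-0.2, 0.6, 0.0]
grip_width: 0.0849
grasp_force: 0.0
```

>>> drive_tool --increments '[[[0,0,0],[0,0,-7],1],[[0,0,0],[0,0,-7],1],[[0,0,0],[0,0,-7],1],[[0,0,0],[0,0,-7],1],[[0,0,0],[0,0,-6],1],[[0,0,-31],[0,0,0],1],[[0,0,-31],[0,0,0],0.85],[[0,0,0],[0,0,0],0.75]]'

```text
clock: 9.32
eef_pos: [0.4243, -0.0395, -0.0002]
tool_rot: [0.001, 1.0, 0.0, -0.005]
ft_force: [-0.9, -0.9, 0.0]
grip_width: 0.0645
grasp_force: 0.0
```

>>> drive_tool --increments '[[[0,0,0],[0,0,0],0.68],[[0,0,0],[0,0,0],0.62],[[0,0,0],[0,0,0],0.58],[[0,0,0],[0,0,0],0.55],[[0,0,0],[0,0,0],0.53],[[0,0,0],[0,0,0],0.51],[[0,0,0],[0,0,0],0.49],[[0,0,0],[0,0,0],0.47]]'

```text
clock: 9.98
eef_pos: [0.4301, -0.0401, 0.0057]
tool_rot: [0.001, 1.0, -0.0, 0.001]
ft_force: [-0.8, 0.9, 7.1]
grip_width: 0.0434
grasp_force: 60.4
```

>>> drive_tool --increments '[[[0,0,0],[0,0,0],0.47],[[0,0,0],[0,0,0],0.55],[[0,0,0],[0,0,0],0.7],[[0,0,0],[0,0,0],0.9],[[0,0,0],[0,0,0],1],[[0,0,25],[0,0,0],1],[[0,0,35],[0,0,0],1],[[0,0,40],[0,0,0],1]]'

```text
clock: 10.65
eef_pos: [0.4268, -0.0398, 0.1037]
tool_rot: [0.001, 1.0, 0.0, -0.003]
ft_force: [2.2, 0.5, -0.6]
grip_width: 0.0858
grasp_force: 0.0
```

```bash
python3 - <<'E'
from h import *
a=camera("scene");w=camera("wrist");b=camera("top");o=get_obs();print(o["clock"],o["eef_pos"],o["tool_rot"],o["joint_pos"].round(2))
def cr(q,s,X=(.429,-.04,.03),n=400):
    c=proj(q,[X])[0].astype(int);print(c);return cv2.resize(q["image"][c[1]-s:c[1]+s,c[0]-s:c[0]+s],(n,n),interpolation=3)
# clip: intersect scene ray with the quadrant arc; box pose from lid corners in top view
L=np.array([atz(b,u,v,.0775)[:2] for u,v in((176,242),(272,248),(279,178),(184,170))]);print(L.round(4),[np.linalg.norm(L[i]-L[i-1]).round(4) for i in range(4)],L.mean(0))
cv2.imwrite("pics/c4.png",np.vstack([np.hstack([cr(a,28,n=300),cr(w,50,n=300)]),np.hstack([cr(b,70,(.49,.33,.08),300),cr(a,60,(.47,.38,.12),300)])])[:,:,::-1])
E
```

```text
10.8 [ 0.43186417 -0.04024112  0.10731574] [ 1.05882529e-03  9.99992565e-01 -3.41275103e-04  3.69229004e-03] [-0.09  0.21 -0.38  0.97 -0.   -0.09]
[[0.4219 0.4276]
 [0.409  0.2332]
 [0.5536 0.218 ]
 [0.5703 0.414 ]] [np.float64(0.1491), np.float64(0.1949), np.float64(0.1454), np.float64(0.1967)] [0.48873452 0.32321879]
[302 312]
[283 211]
[224 208]
[220 171]
```

View pics/c4.png

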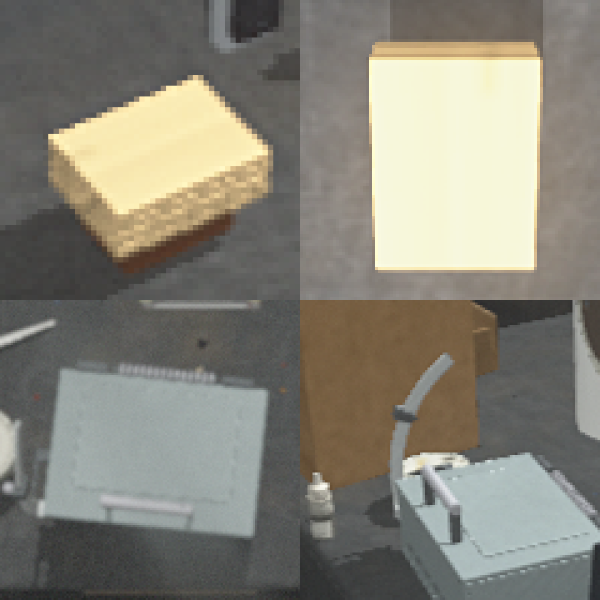

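Stack is clean and square in both views. The lower crops show the lid with its bar and the clip at scene pixel ≈(201.6,156). Now the box pose and clip angle.

```bash
cat >> h.py <<'E'
def clip_angle(p,u,v,C,yaw):
    # intersect pixel ray with quadrant plane; return angle, radius about hinge
    c,d=ray(p,u,v);ex=np.array([np.cos(yaw),np.sin(yaw)]);ey=np.array([-ex[1],ex[0]])
    s=(.111-(c[:2]-C)@ey)/(d[:2]@ey);P=c+s*d;lx=(P[:2]-C)@ex;return np.arctan2(P[2]-.078,.07-lx),np.hypot(P[2]-.078,.07-lx)
E
python3 - <<'E'
from h import *
b=camera("top");a=camera("scene")
r=silhouettes("lid",b)[0]; m=r["region"].astype(np.uint8)
m=cv2.morphologyEx(m,cv2.MORPH_OPEN,np.ones((9,9)))
c=max(cv2.findContours(m,0,1)[0],key=cv2.contourArea)[:,0]
W=np.array([atz(b,u+0,v+0,.082)[:2] for u,v in c])
R=cv2.minAreaRect((W*1000).astype(np.float32));print("lid rect",R)
# greyish-blue threshold
hsv=cv2.cvtColor(b["image"],cv2.COLOR_RGB2HSV);q=proj(b,[[.48,.32,.08]])[0].astype(int)
print(hsv[q[1],q[0]])
m2=(abs(hsv[...,0].astype(int)-hsv[q[1],q[0],0])<12)&(hsv[...,1]>20)&(hsv[...,2]>110)
l=cv2.connectedComponents(cv2.morphologyEx(m2.astype(np.uint8),cv2.MORPH_OPEN,np.ones((9,9))))[1];l=(l==l[q[1],q[0]]).astype(np.uint8)
c=max(cv2.findContours(l,0,1)[0],key=cv2.contourArea)[:,0]
R=cv2.minAreaRect((np.array([atz(b,u,v,.082)[:2] for u,v in c])*1000).astype(np.float32));print("hsv rect",R)
# bar: bright grey, low saturation near prediction
s=(hsv[...,1]<25)&(hsv[...,2]>130)
bx=proj(b,[[.436,.332,.116]])[0].astype(int);print(bx)
n,l,st,ce=cv2.connectedComponentsWithStats(s.astype(np.uint8)[bx[1]-15:bx[1]+15,bx[0]-35:bx[0]+35])
for i in range(1,n):
    if st[i,4]>25:
        ys,xs=np.where(l==i);r=cv2.minAreaRect(np.c_[xs,ys].astype(np.float32));print(st[i],ce[i]+bx-[35,15],atz(b,*(ce[i]+bx-[35,15]),.12),r)
for d in silhouettes("marker",a)+silhouettes("marker",b):
    ys,xs=np.where(d["region"]);print(d["conf"],d["bbox"],xs.mean(),ys.mean())
for yaw in(-.08,-.1,-.12):
  for C in((.489,.323),(.485,.323),(.489,.328)):print(yaw,C,clip_angle(a,201.6,156.2,np.array(C),yaw))
E
```

```text
lid rect ((489.0226135253906, 327.4839782714844), (200.56802368164062, 141.52163696289062), 83.61749267578125)
[ 87  16 164]
hsv rect ((503.13739013671875, 199.7152099609375), (879.6920166015625, 1206.014892578125), 0.663887083530426)
[221 233]
[   0    0   70   29 1761] [222.14310051 230.18341851] [0.44211063 0.33142562 0.12      ] ((34.5, 14.0), (28.0, 69.0), 90.0)
0.44 [196.2, 155.0, 204.8, 159.9] 200.85714285714286 156.54285714285714
-0.08 (0.489, 0.323) (np.float64(0.4851167550471203), np.float64(0.13595996494432763))
-0.08 (0.485, 0.323) (np.float64(0.4998273404096194), np.float64(0.13260254235523275))
-0.08 (0.489, 0.328) (np.float64(0.4758265178476073), np.float64(0.1331893780322163))
-0.1 (0.489, 0.323) (np.float64(0.47542626875610156), np.float64(0.13744268855054353))
-0.1 (0.485, 0.323) (np.float64(0.48989813203505467), np.float64(0.13410293840239026))
-0.1 (0.489, 0.328) (np.float64(0.4661228648582766), np.float64(0.13470203095170244))
-0.12 (0.489, 0.323) (np.float64(0.4658043951370981), np.float64(0.138941559532164))
-0.12 (0.485, 0.323) (np.float64(0.4800501286992974), np.float64(0.13561773452382134))
-0.12 (0.489, 0.328) (np.float64(0.4564954648500694), np.float64(0.13622992284272445))
```

The lid rectangle measures 200.6×141.5 mm, as specified. It gives the box centre (0.489,0.3275), yaw −6.4° and bar ≈(0.434,0.3335). I'll travel above the bar.

>>> drive_tool --increments '[[[0.5,37.3,18],[0,0,7],1],[[0.5,37.3,18],[0,0,7],1],[[0.5,37.3,18],[0,0,7],1],[[0.5,37.3,18],[0,0,7],1],[[0.5,37.3,18],[0,0,7],1],[[0.5,37.3,0],[0,0,7],1],[[0.5,37.3,0],[0,0,7],1],[[0.5,37.3,0],[0,0,7],1]]'

```text
clock: 11.72
eef_pos: [0.4323, 0.26, 0.1933]
tool_rot: [-0.471, 0.882, -0.0, -0.001]
ft_force: [0.6, -0.2, 0.6]
grip_width: 0.0856
grasp_force: 0.0
```

>>> drive_tool --increments '[[[0.5,37.3,0],[0,0,7],1],[[0.5,37.3,0],[0,0,7],1],[[0,0,0],[0,0,7],1],[[0,0,0],[0,0,6.6],1],[[0,0,0],[0,0,0],1],[[0,0,0],[0,0,0],1]]'

```text
clock: 12.22
eef_pos: [0.4333, 0.3327, 0.1927]
tool_rot: [-0.665, 0.747, 0.0, -0.002]
ft_force: [-0.2, 0.4, -0.2]
grip_width: 0.0856
grasp_force: 0.0
```

```bash
python3 - <<'E'
from h import *
w=camera("wrist");a=camera("scene");o=get_obs();print(o["clock"],o["eef_pos"],o["tool_rot"],o["joint_pos"].round(2))
C=np.array([.489,.3275]);yaw=-.111;ex=np.array([np.cos(yaw),np.sin(yaw)]);ey=np.array([-ex[1],ex[0]])
im=w["image"].copy()
pt=lambda x,y,z:np.r_[C+x*ex+y*ey,z]
def dr(im,q,P,col): 
    for (u,v) in proj(q,P): cv2.circle(im,(int(round(u)),int(round(v))),2,col,-1)
dr(im,w,[pt(-.055,t,.116) for t in(-.035,0,.035)],(255,0,0))
ph=lambda f,r=.126:pt(.07-r*np.cos(f),.111,.078+r*np.sin(f))
dr(im,w,[ph(0),ph(.4),ph(.47),ph(.54)],(255,0,255))
dr(im,w,[pt(sx*.07,sy*.1,.082) for sx in(-1,1) for sy in(-1,1)],(0,255,0))
im2=a["image"].copy()[110:230,180:300];im2=cv2.resize(im2,(420,420),interpolation=3)
cv2.imwrite("pics/c5.png",np.hstack([im,im2])[:,:,::-1][:, :][:,180:])
E
```

```text
12.3167 [0.43381068 0.33238325 0.19349522] [-6.64626791e-01  7.47175043e-01  4.51170635e-05 -8.25936193e-04] [ 0.65  0.35  0.06  1.28 -0.   -0.8 ]
```

View pics/c5.png

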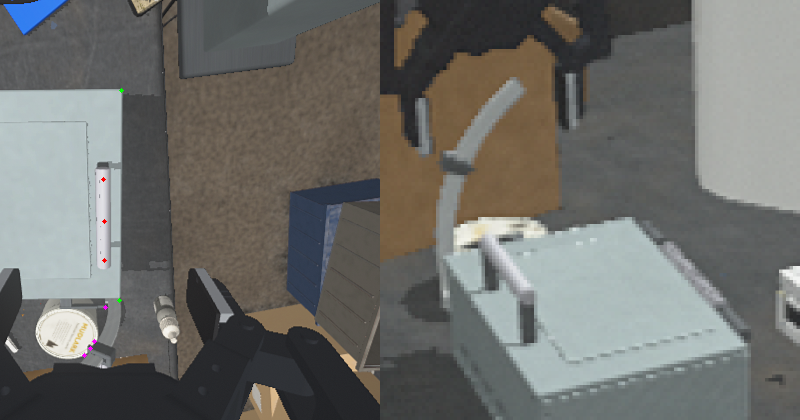

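The model overlay fits: red dots sit on the bar at ≈(103,216) in the crop and green dots on the lid corners. I'll go down and pinch the bar.

>>> drive_tool --increments '[[[0,0,-31],[0,0,0],1],[[0,0,-31],[0,0,0],1],[[0,0,-31],[0,0,0],0.8],[[0,0,0],[0,0,0],0.6],[[0,0,0],[0,0,0],0.45],[[0,0,0],[0,0,0],0.35],[[0,0,0],[0,0,0],0.27],[[0,0,0],[0,0,0],0.2]]'

```text
clock: 12.98
eef_pos: [0.4355, 0.334, 0.1036]
tool_rot: [-0.666, 0.746, -0.0, 0.002]
ft_force: [0.5, -0.1, -0.4]
grip_width: 0.0168
grasp_force: 0.0
```

>>> drive_tool --increments '[[[0,0,0],[0,0,0],0.15],[[0,0,0],[0,0,0],0.1],[[0,0,0],[0,0,0],0],[[0,0,0],[0,0,0],0],[[0,0,0],[0,0,0],0]]'

```text
clock: 13.4
eef_pos: [0.4339, 0.3339, 0.103]
tool_rot: [-0.666, 0.746, 0.001, 0.001]
ft_force: [-3.0, 0.4, 6.3]
grip_width: 0.0093
grasp_force: 58.5
```

```bash
python3 - <<'E'
from h import *
o=get_obs();print(o["clock"],o["eef_pos"],o["tool_rot"],o["ft_force"],o["grip_width"],o["grasp_force"])
yaw=-.111;r=np.hypot(.125,.038);a0=np.arctan2(.038,.125)
prev=None
for f in np.linspace(0,.46,11):
    p=r*np.array([-np.cos(a0+f),np.sin(a0+f)])
    if prev is not None: d=p-prev;print(round(f,3),(1000*np.array([d[0]*np.cos(yaw),d[0]*np.sin(yaw),d[1]])).round(1))
    prev=p
E
```

```text
13.4 [0.4339073  0.3338648  0.10298965] [-6.65966225e-01  7.45980991e-01  5.91968430e-04  9.98621176e-04] [-2.97591621  0.40295691  6.33714575] 0.00926807962084152 58.51452648639679
0.046 [ 1.9 -0.2  5.7]
0.092 [ 2.1 -0.2  5.6]
0.138 [ 2.4 -0.3  5.5]
0.184 [ 2.6 -0.3  5.4]
0.23 [ 2.9 -0.3  5.3]
0.276 [ 3.1 -0.3  5.1]
0.322 [ 3.3 -0.4  5. ]
0.368 [ 3.6 -0.4  4.8]
0.414 [ 3.8 -0.4  4.6]
0.46 [ 4.  -0.4  4.5]
```

Pinched. I'll lift along the arc in slow steps, to about 0.23 rad first.

>>> drive_tool --increments '[[[1.9,-0.2,5.7],[0,0,0],0],[[2.1,-0.2,5.6],[0,0,0],0],[[2.4,-0.3,5.5],[0,0,0],0],[[2.6,-0.3,5.4],[0,0,0],0],[[2.9,-0.3,5.3],[0,0,0],0],[[0,0,0],[0,0,0],0]]'

```text
clock: 13.9
eef_pos: [0.444, 0.3327, 0.1287]
tool_rot: [-0.666, 0.746, 0.002, -0.001]
ft_force: [-5.0, 5.7, -4.1]
grip_width: 0.0097
grasp_force: 58.6
```

>>> drive_tool --increments '[[[3.1,-0.3,5.1],[0,0,0],0],[[3.3,-0.4,5],[0,0,0],0],[[3.6,-0.4,4.8],[0,0,0],0],[[3.8,-0.4,4.6],[0,0,0],0],[[0,0,0],[0,0,0],0],[[0,0,0],[0,0,0],0]]'

```text
clock: 14.4
eef_pos: [0.4556, 0.3314, 0.1474]
tool_rot: [-0.667, 0.745, 0.004, -0.003]
ft_force: [-10.0, 6.2, -3.2]
grip_width: 0.0098
grasp_force: 58.7
```

```bash
cat > m.py <<'E'
from h import *
from scipy.optimize import least_squares
C=np.array([.489,.3275]);yaw=-.111;ex=np.array([np.cos(yaw),np.sin(yaw)]);ey=np.array([-ex[1],ex[0]])
o=get_obs();print(o["clock"],o["eef_pos"],o["ft_force"],o["grip_width"],o["grasp_force"])
d=o["eef_pos"]-np.array([.4339,.3339,.103]);lx=-.125+d[:2]@ex;z=.038+d[2]
print("lid by TCP",np.arctan2(z,-lx)-np.arctan2(.038,.125),"radius",np.hypot(z,lx))
E
python3 - <<'E'
from m import *
a=camera("scene");w=camera("wrist");b=camera("top")
for n,q in (("s",a),("w",w),("t",b)):
  for k in ("marker","pointer_tip","lid"):
    print(n,k,[(round(d["conf"],2),[round(x) for x in d["bbox"]]) for d in silhouettes(k,q)[:2]])
ph=lambda f,r=.126:np.r_[C+(.07-r*np.cos(f))*ex+.111*ey,.078+r*np.sin(f)]
print("scene pred",proj(a,[ph(.41),ph(.47),ph(.47,.14)]).round(1))
print("wrist pred",proj(w,[ph(.41),ph(.47),ph(.47,.14)]).round(1))
A=cv2.resize(a["image"][135:195,175:235],(600,600),interpolation=3)
cv2.imwrite("pics/c6.png",A[:,:,::-1])
u=proj(w,[ph(.47,.135)])[0].astype(int)
if 0<u[0]<560 and 0<u[1]<420:
  B=w["image"][max(u[1]-40,0):u[1]+40,max(u[0]-40,0):u[0]+40];print("wrist crop origin",u-40,B.shape)
  B=cv2.resize(B,None,fx=5,fy=5,interpolation=3);cv2.imwrite("pics/c6w.png",B[:,:,::-1])
E
```

```text
14.4 [0.45558661 0.33144007 0.14735592] [-9.99301211  6.2419273  -3.23549173] 0.009817756420358198 58.711838722229004
lid by TCP 0.3785326772111659 radius 0.13201305085929557
s marker []
s pointer_tip [(0.57, [197, 162, 284, 209])]
s lid [(0.76, [199, 166, 285, 208]), (0.49, [221, 261, 246, 289])]
w marker []
w pointer_tip [(0.85, [123, 72, 342, 364])]
w lid [(0.68, [127, 72, 342, 366])]
t marker [(0.53, [156, 223, 166, 232])]
t pointer_tip [(0.61, [167, 178, 276, 234])]
t lid [(0.79, [248, 177, 277, 217])]
scene pred [[204.3 159.6]
 [205.4 156.8]
 [200.2 155.3]]
wrist pred [[300.8 386.3]
 [296.9 394.8]
 [315.2 403. ]]
wrist crop origin [268 360] (60, 80, 3)
```

>>> drive_tool --increments '[[[4,-0.4,4.5],[0,0,0],0],[[0,0,0],[0,0,0],0],[[0,0,0],[0,0,0],0]]'

```text
clock: 15.25
eef_pos: [0.4586, 0.3311, 0.1513]
tool_rot: [-0.667, 0.745, 0.005, -0.004]
ft_force: [-10.6, 7.0, -4.1]
grip_width: 0.0094
grasp_force: 59.1
```

```bash
python3 - <<'E'
from m import *
a=camera("scene");w=camera("wrist")
np.save("a1.npy",a["image"]);np.save("w1.npy",w["image"])
A=cv2.resize(a["image"][140:180,185:225],(600,600),interpolation=3)
B=cv2.resize(w["image"][360:420,280:320],(200,300),interpolation=3)
B=np.vstack([B,np.zeros((300,200,3),np.uint8)])
cv2.imwrite("pics/c7.png",np.hstack([A,B])[:,:,::-1])
E
```

```text
15.25 [0.45863032 0.33109042 0.15128774] [-10.63982622   6.98806563  -4.07431334] 0.009407501681911398 59.067288637161255
lid by TCP 0.416253312697906 radius 0.1321654901394695
```

View pics/c7.png

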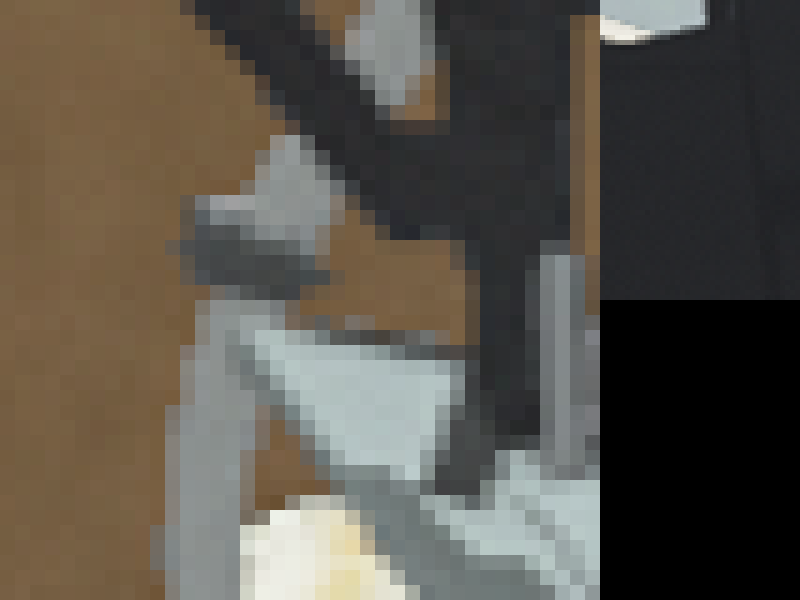

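The crop shows the clip's inner tip at scene pixel ≈(207,158.3) and the dark pointer's tip at ≈(206,161.4). The pointer is still about 0.06 rad below the clip.

>>> drive_tool --increments '[[[4.1,-0.4,4.4],[0,0,0],0],[[0,0,0],[0,0,0],0],[[0,0,0],[0,0,0],0],[[0,0,0],[0,0,0],0]]'

```text
clock: 15.68
eef_pos: [0.4625, 0.3307, 0.156]
tool_rot: [-0.667, 0.745, 0.004, -0.004]
ft_force: [-11.8, 6.8, -2.5]
grip_width: 0.0095
grasp_force: 58.9
```

```bash
python3 - <<'E'
from m import *
a=camera("scene");a1=np.load("a1.npy")
np.save("a2.npy",a["image"])
for P in((207,158.3),(206,161.4),(201.6,156.2)):print(P,clip_angle(a,*P,C,yaw))
for n,im in(("before",a1),("now",a["image"])):
    print(n,"cols 196..217")
    for v in range(151,166): print(v," ".join("%3d"%x for x in cv2.cvtColor(im,cv2.COLOR_RGB2GRAY)[v,196:218]))
E
```

```text
15.6833 [0.46248814 0.33067097 0.15603059] [-11.80219608   6.75105204  -2.51258615] 0.009456631421772312 58.934125900268555
lid by TCP 0.4625166211582311 radius 0.13246434656755898
(207, 158.3) (np.float64(0.4492267007565166), np.float64(0.12064715915183033))
(206, 161.4) (np.float64(0.38052947599508746), np.float64(0.12042074025904874))
(201.6, 156.2) (np.float64(0.4617662437634625), np.float64(0.13581232299166335))
before cols 196..217
151  96  98  94  97  98  95 136 148 144 143 114  60  41  47  44  46  47  43  45  45  47  46
152  95  98  95  94  93 113 141 144 142 146 141 109  62  42  43  47  45  47  46  46  44  46
153  96  90 117 151 159 156 149 143 144 143 145 122  79  50  44  46  47  45  46  45  47  48
154  98  84  94 127 120 127 144 147 143 141 138 113  97  76  52  43  45  46  47  47  45  46
155  98  87  77  83  80 106 130 137 128 137 121  98  98  98  71  44  40  56  57  48  42  46
156  92  78  74  72  71  79  87  90 100 124 117  96  96 100  96  93  93  95  96  78  50  44
157  97  85  72  70  72  72  70  68  75  87  99  96  96  96  99  99  99 100 100  83  54  44
158  95  89  7
[... 1419 characters left out ...]
  64  70  75  87  97  96  97  98  98 100  97  99 105  79
159  94  95  95 107 102  98 136 135 103  72  75  92  96 107 106  96 100  98  99 101 103  79
160  96  96 120 138 132 121 152 182 184 179 163 131 104  78  70  87  98 108 106 100 102  82
161  99  94 128 145 142 126 121 166 188 191 186 180 179 175 159 131 102  81  72  90  96  76
162  97  96 129 143 142 141 120 131 174 189 188 187 188 189 187 182 180 175 158 120  83  65
163  97 121 139 143 142 141 122 113 149 182 190 188 187 186 187 187 187 189 188 186 142  76
164 101 136 146 143 140 143 131 108 113 156 187 191 188 187 187 187 185 187 191 181 128  76
165  99 132 145 141 142 141 123 101 101 119 165 188 189 187 186 186 185 187 192 154  92  73
```

```bash
python3 - <<'E'
from m import *
a=camera("scene")
def L(x,y,z,f): # lid point given shut-box coordinates, turned by f
    r=np.array([x-.07,z-.078]);c,s=np.cos(f),np.sin(f)
    X=.07+c*r[0]+s*r[1];Z=.078-s*r[0]+c*r[1];return np.r_[C+X*ex+y*ey,Z]
q=lambda P:proj(a,P).round(1).tolist()
print("shut corners FL BL BR FR pred",q([L(-.07,.1,.082,0),L(.07,.1,.082,0),L(.07,-.1,.082,0),L(-.07,-.1,.082,0)]),"obs (198.6,182.4)(252,172.5)(285,208.5)(226.5,222.9)")
print("bar ends",q([L(-.055,.035,.116,0),L(-.055,-.035,.116,0)]))
print("quadrant foot/top",q([np.r_[C+(.07-.126-.014)*ex+.111*ey,.078]]))
for f in(.42,.44,.46,.48,.50): print(f,"FL",q([L(-.07,.1,.082,f)]),"edge mid",q([L(0,.1,.082,f)]),"tip",q([L(-.056,.111,.078,f)]),"r100",q([L(-.03,.111,.078,f)]),"FR",q([L(-.07,-.1,.082,f)]))
# edges of the lid in the present picture: front-left corner, from thresholded light lid colour
g=a["image"].astype(int)
s0=cv2.resize(cv2.imread("pics/s0.png"),(560,420),interpolation=cv2.INTER_AREA);G=cv2.cvtColor(s0,cv2.COLOR_BGR2GRAY)
print("s0 cols 195..212")
for v in range(151,163): print(v," ".join("%3d"%x for x in G[v,195:213]))
# sub-pixel corners in s0
gf=np.array([[198.6,182.4],[252,172.5],[285,208.5],[226.5,222.9]],np.float32).reshape(-1,1,2)
print(cv2.cornerSubPix(G,gf.copy(),(4,4),(-1,-1),(3,40,.01)).reshape(-1,2))
gn=cv2.cvtColor(a["image"],cv2.COLOR_RGB2GRAY)
print("now FL, FR",cv2.cornerSubPix(gn,np.array([[[202.5,159.5]],proj(a,[L(-.07,-.1,.082,.46)])],np.float32),(3,3),(-1,-1),(3,40,.01)).reshape(-1,2))
E
```

```text
15.7333 [0.46249593 0.3306531  0.15602207] [-11.65879999   6.96396874  -1.45528688] 0.00954719960499105 58.930519223213196
lid by TCP 0.4625203348339152 radius 0.13245142421631703
shut corners FL BL BR FR pred [[197.5, 180.4], [251.0, 169.7], [284.2, 206.4], [224.4, 220.3]] obs (198.6,182.4)(252,172.5)(285,208.5)(226.5,222.9)
bar ends [[210.6, 178.0], [220.3, 191.4]]
quadrant foot/top [[196.4, 180.0]]
0.42 FL [[201.1, 158.2]] edge mid [[227.1, 164.1]] tip [[204.5, 159.2]] r100 [[214.2, 161.3]] FR [[229.1, 195.7]]
0.44 FL [[201.5, 157.2]] edge mid [[227.3, 163.6]] tip [[204.8, 158.2]] r100 [[214.4, 160.6]] FR [[229.6, 194.5]]
0.46 FL [[201.9, 156.1]] edge mid [[227.5, 163.1]] tip [[205.2, 157.3]] r100 [[214.7, 159.9]] FR [[230.1, 193.4]]
0.48 FL [[202.4, 155.1]] edge mid [[227.8, 162.6]] tip [[205.6, 156.4]] r100 [[215.0, 159.1]] FR [[230.7, 192.2]]
0.5 FL [[202.9, 154.1]] edge mid [[228.0, 162.1]] tip [[206.0, 155.4]] r100 [[215.4, 158.4]] FR [[231.3, 191.0]]
s0 cols 195..212
151  96  97  95  95  94  93  97 131 144 141 142 142 140 122 103  98 100 102
152  97  96  96  96  99 101 114 1
[... 253 characters left out ...]
3  95  96  98  99
156  96  91  81  74  70  71  80  87  91 100 119 112  97  95  96  98  98  99
157  95  93  84  73  70  71  70  69  70  75  89  95  95  96  97  99  99  98
158  96  95  87  78  74  72  68  65  65  67  72  80  91  97  97  97  99  99
159  94  96  94  94 102  99  87  76  69  71  82  90  94  96  98  98 100  99
160  95  94  97 117 134 136 133 131 118 100  94  97  96  96  98  97  99  99
161  97  94  97 125 142 143 141 141 131 108  96  98  97  99  99  98  99  98
162  96  96 100 126 141 142 141 138 120 100  95  96  99 100  99  98  97  95
[[196.96928 183.17989]
 [250.72632 171.48463]
 [284.489   208.2499 ]
 [224.63152 222.58313]]
now FL, FR [[202.8018  158.44064]
 [228.80476 195.80876]]
```

```bash
python3 - <<'E'
from m import *
a=camera("scene")
s0=cv2.cvtColor(cv2.resize(cv2.imread("pics/s0.png"),(560,420),interpolation=cv2.INTER_AREA),cv2.COLOR_BGR2GRAY)
now=cv2.cvtColor(a["image"],cv2.COLOR_RGB2GRAY)
m=np.zeros_like(now);m[154:160,195:209]=(now if 0 else np.load("a1.npy").mean(2))[154:160,195:209]<86
n,l,st,ce=cv2.connectedComponentsWithStats(m);k=1+st[1:,4].argmax();print("dark comp",st[k],ce[k])
def hull(f,dims):
    dr,dy,dt=dims;P=[]
    for r in(.126,.126+dr):
        for y in(-dy/2,dy/2):
            for t in(-dt/2,dt/2):
                X=.07-r*np.cos(f)+t*np.sin(f);Z=.078+r*np.sin(f)+t*np.cos(f);P.append(np.r_[C+X*ex+(.111+y)*ey,Z])
    return proj(a,P)+[0,2.2]
for dims in((.02,.012,.011),(.02,.011,.012),(.012,.02,.011),(.012,.011,.02),(.011,.012,.02)):
  for f in(.46,.48,.5,.52):
    h=hull(f,dims);M=cv2.moments(cv2.convexHull(h.astype(np.float32)))
    print(dims,f,"bbox",np.r_[h.min(0),h.max(0)].round(1),"centroid",round(M["m10"]/M["m00"],1),round(M["m01"]/M["m00"],1))
print("RGB rows 152-154, 156 at cols 197-203");im=np.load("a1.npy")
for v in(152,153,154,156):print(v,im[v,197:203].tolist())
E
```

```text
15.7833 [0.46246827 0.33067495 0.15602135] [-11.87890021   6.56784955  -2.40489844] 0.009512955354929761 58.92801761627197
lid by TCP 0.462361205690869 radius 0.13247266533671898
dark comp [197 154  10   6  32] [200.71875 157.09375]
(0.02, 0.012, 0.011) 0.46 bbox [196.2 154.4 206.8 162.5] centroid 201.5 158.5
(0.02, 0.012, 0.011) 0.48 bbox [196.6 153.4 207.2 161.5] centroid 201.9 157.5
(0.02, 0.012, 0.011) 0.5 bbox [197.  152.3 207.6 160.6] centroid 202.3 156.5
(0.02, 0.012, 0.011) 0.52 bbox [197.5 151.2 208.1 159.7] centroid 202.8 155.5
(0.02, 0.011, 0.012) 0.46 bbox [196.2 154.3 206.8 162.6] centroid 201.5 158.5
(0.02, 0.011, 0.012) 0.48 bbox [196.6 153.3 207.2 161.6] centroid 201.9 157.5
(0.02, 0.011, 0.012) 0.5 bbox [197.  152.2 207.7 160.7] centroid 202.3 156.5
(0.02, 0.011, 0.012) 0.52 bbox [197.5 151.1 208.1 159.8] centroid 202.8 155.5
(0.012, 0.02, 0.011) 0.46 bbox [198.7 154.6 207.3 163.1] centroid 203.0 158.9
(0.012, 0.02, 0.011) 0.48 bbox [199.1 153.6 207.7 162.2] centroid 203.4 157.9
(0.012, 0.02, 0.011) 0.5 bbox [199.5 152.6 208.1 161.3] centroid 203.8 156.9
(0.012, 0.02
[... 418 characters left out ...]
.7 207.4 164.2] centroid 203.2 158.9
(0.011, 0.012, 0.02) 0.48 bbox [199.3 152.7 207.9 163.2] centroid 203.6 158.0
(0.011, 0.012, 0.02) 0.5 bbox [199.6 151.7 208.4 162.3] centroid 204.0 157.0
(0.011, 0.012, 0.02) 0.52 bbox [200.  150.7 208.9 161.3] centroid 204.4 156.0
RGB rows 152-154, 156 at cols 197-203
152 [[118, 94, 63], [116, 91, 61], [115, 89, 61], [115, 88, 58], [121, 111, 98], [139, 142, 141]]
153 [[100, 88, 74], [116, 117, 117], [149, 152, 154], [159, 159, 160], [154, 157, 156], [145, 151, 148]]
154 [[91, 83, 71], [89, 95, 98], [122, 129, 131], [116, 122, 124], [124, 128, 128], [141, 145, 144]]
156 [[77, 78, 78], [72, 74, 76], [68, 73, 73], [69, 72, 72], [77, 80, 78], [84, 88, 88]]
```

Combining the views, the clip is at ≈0.49 rad and the lid is at 0.462 rad by both TCP and image. A small final lift is left.

>>> drive_tool --increments '[[[2.5,-0.3,2.6],[0,0,0],0],[[0,0,0],[0,0,0],0],[[0,0,0],[0,0,0],0],[[0,0,0],[0,0,0],0]]'

```text
clock: 16.17
eef_pos: [0.4646, 0.3304, 0.1583]
tool_rot: [-0.667, 0.745, 0.005, -0.004]
ft_force: [-12.1, 5.7, -3.6]
grip_width: 0.0097
grasp_force: 58.9
```

```bash
python3 - <<'E'
from m import *
a=camera("scene");gn=cv2.cvtColor(a["image"],cv2.COLOR_RGB2GRAY)
print("FL,FR",cv2.cornerSubPix(gn,np.array([[[203.2,157]],[[229.5,194.5]]],np.float32),(3,3),(-1,-1),(3,40,.01)).reshape(-1,2))
for v in range(151,164): print(v," ".join("%3d"%x for x in gn[v,196:222]))
E
```

```text
16.1667 [0.46456651 0.33041402 0.15828281] [-12.14077688   5.71092048  -3.55748699] 0.009725050598842475 58.87821078300476
lid by TCP 0.48572304790071796 radius 0.1325265333631916
FL,FR [[202.76218 156.98332]
 [229.65778 194.60773]]
151  98  99  96  96  95  97 137 147 141 145 143 145 124 102 100 101  75  42  40  41  41  41  44  44  47  43
152  99  97  96  94  94 111 140 145 143 143 143 136 114  99 100 101 102  99  81  85 101 101  72  44  45  44
153  96  90 117 151 158 157 148 143 144 143 140 122 100  98 100 101 104 105 102 103 105 105  76  43  46  50
154  99  84  93 126 119 128 144 146 146 142 137 113  96  98  99  97 101 104 103 103 102 104  74  43  44  45
155  98  85  77  82  79 106 130 136 130 137 123  99  96  95  97  99  99 101 101  98  99 103  76  41  48  43
156  93  81  74  71  71  79  84  89  98 124 114  96  97  97  99  99 100  98  98  96  99 103  76  44  48  46
157  97  86  71  70  72  69  64  63  67  83  96  94  96  97  97  98  99  97  99  96  99 103  74  40  46  47
158  95  88  77  72  65  72 138 158 152 115  78  86  96 109 106  99  99  99 100 100 100 104  74  43  45  44
159  96  93  95 106 100  97 123 167 185 182 176 163 120  96  83  76  91 108 105 100 102 104  77  46  48  47
160  96  95 121 137 140 127 117 134 175 188 190 188 181 177 158 147 119  79  73  91 110 111  76  45  49  48
161  96  94 130 144 144 141 121 113 149 181 190 188 186 190 187 182 178 174 158 117 100  90  65  47  44  46
162  98  96 128 143 143 142 138 121 119 158 188 189 185 185 185 187 188 188 187 181 165 118  64  52  51  44
163 100 121 138 142 143 142 144 115 102 120 164 187 187 187 184 185 186 187 189 194 155  94  71  56  45  46
```

```bash
python3 -c "
from m import *
print(job_done())"
```

```text
16.2167 [0.46455891 0.33045491 0.15829537] [-12.69133508   5.81431516  -3.5594543 ] 0.009505566572080746 58.87632966041565
lid by TCP 0.4857262134502015 radius 0.13254395747536896
the job is handed in; nothing more can be done
None
```

I squared the stack and let go of it, then handed the job in with the lid still held by its bar at about 0.486 rad; I read the clip at about 0.49 rad, give or take 0.02.

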